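Slide the polish tin into its recess in the shoe-care box

TASK

Put the flat round polish tin away in the shoe-care box: set it down flat on the plain end of the box's tray, away from the recess, then slide it along the tray's middle line, keeping it down on the board, until you feel it drop into its round recess, and leave it lying flat on the recess floor. Go lightly all the way, since hard pressing or shoving marks the lacquer, and do not disturb the shoe trees, the shoehorn or the dish.

Things in the scene. Friction and masses are not known exactly. Their poses are not given: they have to be found in the camera images.
- tin_mid (a point): centre (half-way up) of the loose polish tin: a plain closed steel tin, a flat disc 56 mm in diameter and 16 mm tall, 40 to 85 g, lying flat on the ash shelf (z = 0) at the start
- valet: the fixed shoe-care box: open-topped, dark wood, 344 mm long (its x axis), 164 mm wide (y), 72 mm tall, walls 10 mm; origin at the centre of its underside, z up. A plain lacquered tray board (friction about 0.3), 250 by 141 by 14 mm, lies on ledges inside, its flat top 58 mm above the underside and 14 mm below the rim; beyond the board's ends are open wells. Over 20 N on box or board, also through the tin, marks the lacquer
- set_down (a point): point on the board's top at box x = -62 mm, y = 0: middle of the plain part where the tin is set down. The board is always plain and level here from x = -90 to -25 mm, so the tin's centre may land up to 15 mm from this point. Axes as the box's. A tin lying on the board has its centre 8 mm above this point
- search_mid (a point): point level with the board's top at box x = +35 mm, y = 0: middle of the stretch where the recess can be. The board was left anywhere along the box and sits jammed (60 N to move it), so the recess itself is NOT measured: its centre is on the middle line (y = 0), between 28 mm before and 28 mm beyond this point along x. Axes as the box's
- recess_level (a point): the same point lowered to the height of the recess floor (5 mm below the board's top). The recess is round, flat-bottomed, lined with grey felt, 58.5 mm in diameter, 5 mm deep, its edge eased at 45 degrees over the top 2 mm; the tin drops in only when within 2 to 3 mm of concentric. Seated, the tin's centre is 8 mm above this level and 11 mm of it stands out
- tree_a_mid (a point): bystander: middle of the first of two mahogany shoe trees (about 290 mm long along x, 76 mm wide, 78 mm tall to its brass knob; the point lies 30 mm above the shelf)
- tree_b_mid (a point): bystander: the same point of the second shoe tree
- horn_mid (a point): bystander: middle of the long brown plastic shoehorn (about 405 mm along x, 45 mm wide, 10 mm tall), lying on the shelf
- dish_mid (a point): bystander: middle of the round open enamelled dish, 100 mm across, 26 mm tall, on the shelf

How it is judged:
By the outcome, as a careful person would: the job done as asked, in the order asked, and still so for the second after the job is handed in, with the robot touching nothing.
It also fails if it takes over 66 s, if anything falls off the work surface, if the arm or the gripper's body presses on something with over 40 N, if the wrist force passes 120 N, or if a joint passes its speed limit or range.

ROBOT

A 7-joint arm with a two-finger parallel gripper is mounted at the origin on the work surface. World frame = base frame: x ahead of the robot, y to its left, z up, the work surface at z = 0. Lengths are in mm, angles in rad, forces in N, time in s.
With the tool pointing down it reaches from about 350 to 900 mm from the base axis. Payload 8.1 kg.
Tool frame: the origin (TCP) lies where the fingers leave the gripper's body, on its centre line; the fingertips stand 73 mm ahead of it and the grasp point (between the pads) lies 54 mm ahead of it; x points along the fingers, z is the direction in which the jaws open and shut, and the axes are right-handed (so a half turn about x gives the same grasp; the last joint's range is limited). The gripper opens to 85 mm and grips with 20 to 120 N. Pads are 22 mm wide; open, the fingers measure 114 mm over their backs; the gripper's body (76 mm by 85 mm) begins 54 mm behind the grasp point. The pads swing forward as they close: fully open they stand 13 mm farther back than shut.
Start: joints at [1.184, 0.434, 0.025, 1.573, -0.012, 1.134, -0.075], TCP at [174.979, -600.017, 303.923] pointing down, gripper open.
Joint ranges: [-2.62, 2.62], [-0.44, 2.09], [-1.27, 1.32], [0.08, 2.57], [-1.32, 4.46], [0.12, 2], [-2.74, 2.74]. Speed limits (rad/s): [2.22, 2.22, 3.01, 3.01, 3.14, 3.14, 3.14].

INTERFACE

Orientations are given as [roll, pitch, yaw] about the fixed x, y, z axes, in that order (R = Rz(yaw) Ry(pitch) Rx(roll)).
In Python, from station import observe, camera, ctrl gives the robot as it stands.
- The arm moves only by the tool servo_tool, never from a script. Its argument "moves" is text: rows parted by semicolons, each of 7 numbers parted by spaces: the shift along the tool's x, y, z in m, then the turn, a rotation vector about the tool's x, y, z in rad, then the closure, from 0 (fully open) to 1 (shut). A call has exactly 5 rows; each row shifts and turns the commanded pose from where the row before left it, along the tool's axes as they then stand; what a row does not reach is not made up. A row lasts 1/8 s, in which the tool goes at most 62.5 mm and 10.7 degrees, less where a joint would pass 70% of its speed; a pose out of reach is approached as far as the arm can. A call is refused whole if a number of a shift passes 0.0625 or a number of a turn 0.188, either way. A call with a gripper value outside its range is refused whole. The fingers move at their own pace and stop on an object; "squeeze" is the grip in N (left out, the last holds). Time passes only in rows, so rows that do not move let the fingers close, or fill a call up. It gives the time, the measured TCP pose, the force and the opening at its end, in the units of the state.
- observe(): the state, without advancing time (a new reading comes with each control period).
- camera(name): name is "side" or "top"; returns a dict with "img" (480x640x3 uint8, red, green, blue), "depth" (480x640 float32, mm along the optical axis (not along the pixel's ray), 0 where there is no reading), "fx", "fy", "cx", "cy" (pixels), "T" (4x4, takes a point from camera to world coordinates). Camera axes: x right, y down, z forward; pixel columns grow to the right and rows downward; lengths in mm; the calibration is good to about 2 mm. A picture is of the moment at which its call begins.
- ctrl.sign_off(): hands the job in, once; it reports no verdict.
The state is a dict: "clock": time; "q": joint angles; "joint_velocities": joint speeds; "tau": joint torques, N m; "eef_pos": TCP position; "eef_rot": TCP orientation; "wrist_force": force on the tool from outside, world axes, zero at the start; "moment": the same for the moment, N m; "finger_gap": finger opening in mm.
Only numpy, scipy, OpenCV 4.12 (cv2) and the standard library are available. Lean on these libraries where they do the work, as an engineer would, in place of code of your own. Each camera call takes 0.05 s, during which the arm holds its last target.

## Working session

There is one attempt and no reset: what is moved stays moved. The work goes in short steps, Python scripts to look and compute and a tool call to move; the robot and the scene stay as the last step left them, time stands still between calls to the robot, and variables do not carry over. Pictures are saved under pics/ and viewed, and the job is handed in when it is done.

Besides the shell and the picture viewer there is one more tool, called after ">>>" as name(argument=value, ...), one argument or row to a line, values as JSON. servo_tool: Moves the arm, as the interface text tells. Its arguments: {"type":"object","properties":{"moves":{"type":"string"},"squeeze":{"type":"number"}},"required":["moves"]}

```bash
ls; mkdir -p pics; python3 - <<'E'
from station import observe, camera, ctrl
import cv2,numpy as np
s=observe()
for k,v in s.items(): print(k,np.round(v,3))
for n in("side","top"):
    c=camera(n); cv2.imwrite(f"pics/{n}0.png",c["img"][:,:,::-1]); np.savez(f"{n}0.npz",**c)
    print(n,c["fx"],c["fy"],c["cx"],c["cy"]);print(np.round(c["T"],4))
E
```

```text
pics
clock 0.0
q [ 1.184  0.435  0.025  1.574 -0.012  1.134 -0.075]
joint_velocities [ 0.     0.     0.001  0.001  0.001  0.    -0.002]
tau [-1.0000e-03 -6.7047e+01  1.0250e+00 -3.1622e+01  1.6000e-02  1.2000e-02
  0.0000e+00]
eef_pos [ 174.839 -599.638  303.108]
eef_rot [-3.045  1.569  1.951]
wrist_force [ 0.371  0.757 -0.346]
moment [ 0.051  0.008 -0.041]
finger_gap 85.454
side 485.3691979547644 485.3691979547644 325.7045052595617 235.19934100283626
[[-9.9600000e-01 -5.4000000e-02  7.1000000e-02  5.0174560e+02]
 [-8.9200000e-02  5.8500000e-01 -8.0610000e-01  1.2180581e+03]
 [ 2.1000000e-03 -8.0920000e-01 -5.8750000e-01  8.5056670e+02]
 [ 0.0000000e+00  0.0000000e+00  0.0000000e+00  1.0000000e+00]]
top 528.9806805686931 528.9806805686931 319.6392118782558 235.31651881566953
[[ 2.5600000e-02 -9.8610000e-01  1.6430000e-01  3.8404010e+02]
 [-9.9960000e-01 -2.7100000e-02 -6.5000000e-03  1.4970760e+02]
 [ 1.0800000e-02 -1.6410000e-01 -9.8640000e-01  1.3643482e+03]
 [ 0.0000000e+00  0.0000000e+00  0.0000000e+00  1.0000000e+00]]
```

View pics/top0.png

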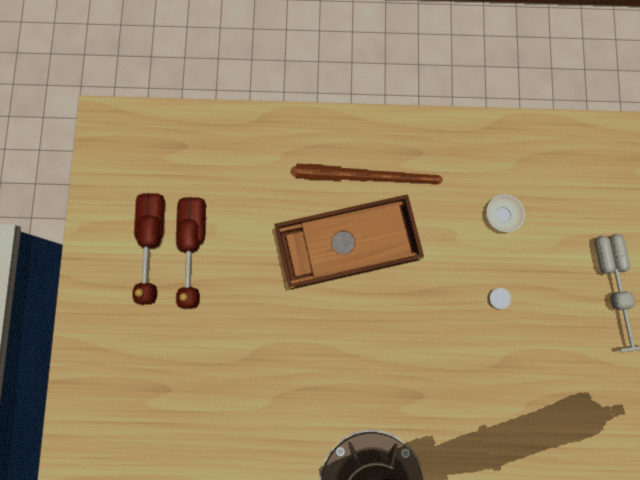

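View pics/side0.png

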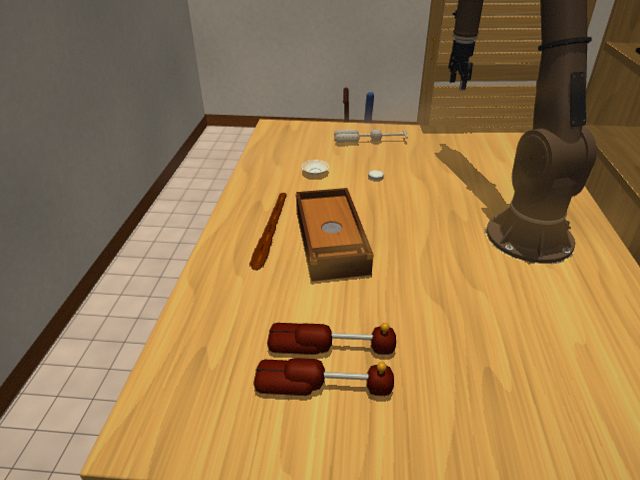

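Top view: the tin is at about (500,299) and the box is centred near (349,242). The grey recess is at (343,242), and the larger well is on the left. By the recess/well geometry, box +x points left in the image (world +y). Next I'll measure.

```bash
cat > h.py <<'E'
import numpy as np,cv2
def load(n): return dict(np.load(n))
def ray(c,u,v,z):
    d=c["T"][:3,:3]@np.array([(u-c["cx"])/c["fx"],(v-c["cy"])/c["fy"],1.]); o=c["T"][:3,3]
    return o+d*(z-o[2])/d[2]
def proj(c,p):
    q=np.linalg.inv(c["T"])@np.append(p,1); return np.array([c["cx"]+c["fx"]*q[0]/q[2],c["cy"]+c["fy"]*q[1]/q[2]])
def deproj(c,u,v):
    z=c["depth"][v,u]; return (c["T"]@np.append(np.stack([(u-c["cx"])/c["fx"]*z,(v-c["cy"])/c["fy"]*z,z]),1))[:3]
E
python3 - <<'E'
from h import *
t=load("top0.npz");s=load("side0.npz")
def blob(m,roi):
    k=np.zeros_like(m);x0,y0,x1,y1=roi;k[y0:y1,x0:x1]=m[y0:y1,x0:x1]
    cs,_=cv2.findContours(k,cv2.RETR_EXTERNAL,cv2.CHAIN_APPROX_NONE);c=max(cs,key=cv2.contourArea);return c
for nm,c,rt,rg,rb in(("top",t,(480,280,520,320),(328,228,360,258),(268,190,430,295)),("side",s,(362,165,390,185),(318,218,346,238),(285,180,380,285))):
    hsv=cv2.cvtColor(c["img"],cv2.COLOR_RGB2HSV)
    grey=((hsv[...,1]<70)).astype(np.uint8)*255
    for lab,r,z in(("tin",rt,16),("recess",rg,58)):
        k=blob(grey,r);(e,ax,an)=cv2.fitEllipse(k);M=cv2.moments(k);m=(M["m10"]/M["m00"],M["m01"]/M["m00"])
        print(nm,lab,"ell",np.round(e,1),np.round(ax,1),"area",M["m00"],"mom",np.round(m,1),"-> ",[np.round(ray(c,*m,zz),1) for zz in (z,z-5 if lab=="recess" else z-8)],"depthpt",np.round(deproj(c,int(e[0]),int(e[1])),1))
    x0,y0,x1,y1=rb
    big=cv2.resize(c["img"][y0:y1,x0:x1],None,fx=4.5,fy=4.5,interpolation=cv2.INTER_CUBIC);cv2.imwrite(f"pics/{nm}_box.png",big[:,:,::-1]);print(big.shape)
E
```

```text
top tin ell [499.7 298. ] [21.1 22.3] area 366.5 mom [499.7 298. ] ->  [array([ 459.6, -321.1,   16. ]), array([ 460. , -323.9,    8. ])] depthpt [ 459.5 -318.9   17.2]
top recess ell [342.6 242.3] [21.1 21.4] area 352.0 mom [342.6 242.3] ->  [array([585.4,  83.3,  58. ]), array([586.2,  83. ,  53. ])] depthpt [587.   84.6  53.1]
(472, 729, 3)
side tin ell [375.6 174.9] [ 9.6 14.5] area 105.5 mom [375.6 174.9] ->  [array([ 459.4, -304. ,   16. ]), array([ 459. , -318.6,    8. ])] depthpt [ 461.4 -315.3   13.4]
side recess ell [331.4 227.3] [ 9.7 18.4] area 138.5 mom [331.4 227.3] ->  [array([584.8,  91.2,  58. ]), array([585.4,  84. ,  53. ])] depthpt [586.6  81.9  52.5]
(472, 428, 3)
```

View pics/top_box.png

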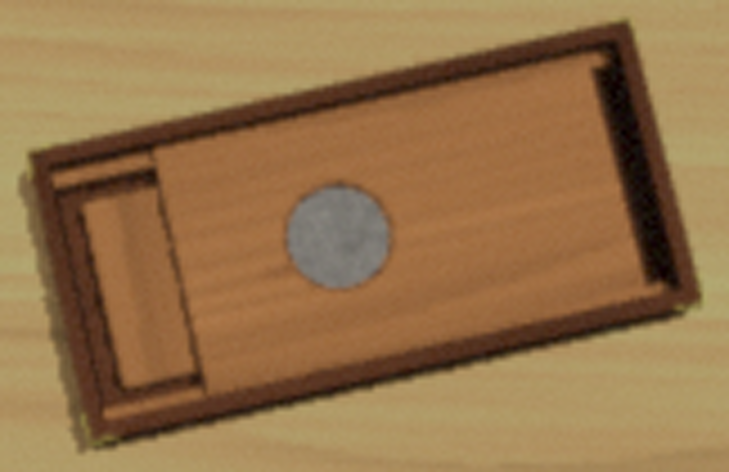

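View pics/side_box.png

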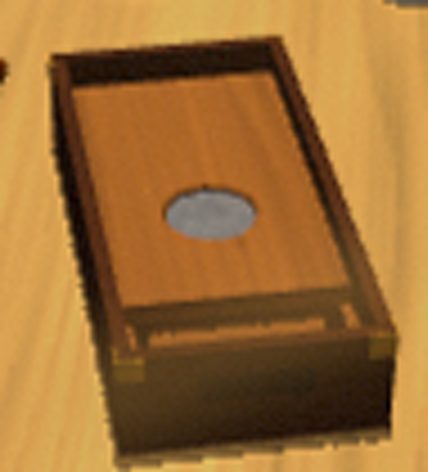

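```bash
cat >> h.py <<'E'
E
cat > box.py <<'E'
from h import *
from scipy.ndimage import map_coordinates
t=load("top0.npz")
g=cv2.GaussianBlur(t["img"].astype(np.float32),(0,0),0.8)
def edge(p,q,n,half=4,sign=1,ch=1,z=72,inset=.12):
    # p,q pixel ends; scan along normal; strongest signed gradient of channel
    p,q=np.array(p,float),np.array(q,float);d=(q-p)/np.linalg.norm(q-p);nn=np.array([-d[1],d[0]])
    out=[]
    for a in np.linspace(inset,1-inset,n):
        s=np.arange(-half,half+.01,.1);pts=(p+(q-p)*a)[:,None]+nn[:,None]*s
        v=map_coordinates(g[...,ch],[pts[1],pts[0]],order=1);gr=np.gradient(v,s)*sign
        i=int(gr.argmax()); out.append(ray(t,*pts[:,i],z)[:2])
    out=np.array(out)
    for _ in range(3):
        l=cv2.fitLine(out.astype(np.float32),cv2.DIST_HUBER,0,.01,.01).ravel();r=(out-l[2:])@np.array([-l[1],l[0]]);
        keep=abs(r)<2.5*max(.5,np.std(r)); out=out[keep]
    return l[2:],l[:2],np.std(r[keep]),len(out)
O=np.array([268,190]);f=lambda x,y:(O+np.array([x,y])/4.5-.4)
TL,TR,BR,BL=f(33,155),f(628,25),f(697,290),f(97,437)
ITL,ITR,IBR,IBL=f(50,172),f(610,45),f(672,285),f(105,410)
res={}
for nm,a in dict(far=(TL,TR,30,3,-1),right=(TR,BR,16,3,-1),left=(BL,TL,16,3,-1),nearin=(IBL,IBR,30,3,-1)).items():
    # try both signs, report
    for sg in (1,-1):
        P,D,sd,n=edge(a[0],a[1],a[2],a[3],sg); ang=np.degrees(np.arctan2(D[1],D[0]));res[nm,sg]=(P,D)
        print(nm,sg,np.round(P,1),"ang",round(ang,2),"sd",round(float(sd),2),n)
E
python3 box.py
```

```text
far 1 [661.3  76.4] ang -75.86 sd 0.0 28
far -1 [664.2 107.1] ang -75.58 sd 0.45 30
right 1 [ 640.3 -100.9] ang 14.21 sd 0.0 16
right -1 [637.2 -95.5] ang 14.16 sd 0.4 16
left 1 [563.6 229.2] ang 14.74 sd 0.12 16
left -1 [541.7 236.3] ang 15.62 sd 1.46 16
nearin 1 [530.3  50.1] ang -76.02 sd 1.8 30
nearin -1 [520.6  49.2] ang -75.55 sd 0.53 30
```

```bash
cat >> box.py <<'E'
print("----")
for deg in (104.2,104.4,104.6):
    a=np.radians(deg);ex=np.array([np.cos(a),np.sin(a)]);ey=np.array([-ex[1],ex[0]])
    F=res["far",-1][0]@ey;N=res["nearin",-1][0]@ey;R=res["right",-1][0]@ex;L=res["left",-1][0]@ex
    y0=(F+82+N-72)/2; x0=R+172
    c=ex*x0+ey*y0; rec=np.array([586.1,83.3])
    print(deg,"width",N-F,"(154) len",L-R,"(344) mid y from F,N",F+82,N-72,"centre",c.round(1),"recess in box",(np.array([(rec-c)@ex,(rec-c)@ey])).round(1),"setdown",(c-62*ex).round(1))
print(0)
# depth-based rim outline
pts=[]
d=t["depth"];v,u=np.mgrid[190:295,268:430]
z=d[v,u];P=(np.stack([(u-t["cx"])/t["fx"]*z,(v-t["cy"])/t["fy"]*z,z,np.ones_like(z)],-1)@t["T"].T)[...,:3]
m=(z>0)&(abs(P[...,2]-72)<6);Q=P[m]
print("rim pts",len(Q),"z",np.median(Q[:,2]));r=cv2.minAreaRect(Q[:,:2].astype(np.float32));print(r)
b=(z>0)&(abs(P[...,2]-57)<4); print("board z",np.median(P[b][:,2]), "rec region", np.median(P[(abs(P[...,0]-586)<15)&(abs(P[...,1]-83)<15)][:,2]))
E
python3 box.py | sed -n '/----/,$p'
```

```text
----
104.2 width 153.37732187046095 (154) len 345.07611423064014 (344) mid y from F,N -588.1848769999453 -588.8075551294844 centre [589.4  69.8] recess in box [13.9 -0.1] setdown [604.6   9.7]
104.4 width 153.44924972842273 (154) len 345.1128217265205 (344) mid y from F,N -587.974328268364 -588.5250785399413 centre [589.4  69.8] recess in box [13.9 -0.2] setdown [604.8   9.7]
104.6 width 153.5193078557022 (154) len 345.1453241315792 (344) mid y from F,N -587.7556161110238 -588.2363082553215 centre [589.4  69.8] recess in box [13.9 -0.2] setdown [605.1   9.8]
0
rim pts 1696 z 72.50028954574134
((589.1865234375, 69.64260864257812), (166.14767456054688, 346.4257507324219), 14.320082664489746)
board z 58.021479786430746 rec region 54.03208884527112
```

```bash
cat >> h.py <<'E'
from scipy.spatial.transform import Rotation as Ro
def pose(s): return np.array(s["eef_pos"]),Ro.from_euler("xyz",s["eef_rot"]).as_matrix()
def goalR(deg=104.4):  # x down, z (jaw) along deg
    a=np.radians(deg);z=np.array([np.cos(a),np.sin(a),0]);x=np.array([0,0,-1.]);return np.stack([x,np.cross(z,x),z],1)
def delta(p,R,gp,gR):
    return (R.T@(np.array(gp)-p))/1000, Ro.from_matrix(R.T@gR).as_rotvec()
E
python3 - <<'E'
from h import *
from station import observe
p,R=pose(observe());print(R.round(3))
for d in (104.4,284.4):
    print(d,*[x.round(3) for x in delta(p,R,[459.6,-321.1,150],goalR(d))])
E
```

```text
[[-0.001  0.96   0.28 ]
 [ 0.001  0.28  -0.96 ]
 [-1.    -0.    -0.001]]
104.4 [ 0.153  0.351 -0.188] [-3.109e+00 -0.000e+00 -2.000e-03]
284.4 [ 0.153  0.351 -0.188] [ 0.032 -0.001  0.   ]
```

>>> servo_tool(
  moves="0.015 0.035 -0.019 0.006 0 0 0;0.015 0.035 -0.019 0.006 0 0 0;0.015 0.035 -0.019 0.006 0 0 0;0.015 0.035 -0.019 0.006 0 0 0;0.015 0.035 -0.019 0.006 0 0 0",
  squeeze=20,
)

```text
clock: 0.72
eef_pos: [318.7, -460.4, 228.2]
eef_rot: [-2.716, 1.57, 2.249]
wrist_force: [1.1, -0.4, 0.7]
finger_gap: 85.3
```

>>> servo_tool(
  moves="0.015 0.035 -0.019 0 0 0 0;0.015 0.035 -0.019 0 0 0 0;0.015 0.035 -0.019 0 0 0 0;0.015 0.035 -0.019 0 0 0 0;0 0 0 0 0 0 0",
)

```text
clock: 1.35
eef_pos: [436.7, -349.2, 167.5]
eef_rot: [-3.134, 1.568, 1.838]
wrist_force: [-0.9, -0.1, -0.1]
finger_gap: 85.3
```

```bash
cat > d.py <<'E'
import sys;from h import *
from station import observe
s=observe();p,R=pose(s);g=[float(x) for x in sys.argv[1:4]]
a,b=delta(p,R,g,goalR(284.4));print("t",s["clock"],"p",p.round(2),"d mm",(a*1000).round(2),"rot",b.round(4),"F",np.round(s["wrist_force"],2),"gap",s["finger_gap"])
E
python3 d.py 459.6 -321.1 150
```

```text
t 1.35 p [ 436.65 -349.21  167.51] d mm [ 17.57  29.39 -21.22] rot [ 0.0083 -0.003   0.    ] F [-0.9  -0.07 -0.09] gap 85.34257525258748
```

>>> servo_tool(
  moves="0.012 0.0075 -0.0053 0.008 0 0 0;0.012 0.0075 -0.0053 0 0 0 0;0.012 0.0075 -0.0053 0 0 0 0;0.012 0.0069 -0.0053 0 0 0 0;0 0 0 0 0 0 0",
)

```text
clock: 1.98
eef_pos: [457.9, -324.0, 119.7]
eef_rot: [-2.545, 1.569, 2.414]
wrist_force: [0.5, 0.5, 1.1]
finger_gap: 85.6
```

```bash
python3 d.py 459.6 -321.1 73;python3 - <<'E'
from station import observe, camera
import cv2,numpy as np
for n in("side","top"):
    c=camera(n); np.savez(f"{n}1.npz",**c)
    y,x=(110,300) if n=="side" else (240,420)
    cv2.imwrite(f"pics/{n}1.png",cv2.resize(c["img"][y:y+120,x:x+160,::-1],None,fx=4.5,fy=4.5,interpolation=cv2.INTER_CUBIC))
E
```

```text
t 1.975 p [ 457.86 -323.97  119.73] d mm [46.73  2.44 -2.28] rot [-0.0043 -0.0016  0.0011] F [0.52 0.51 1.06] gap 85.62022852646301
```

View pics/side1.png

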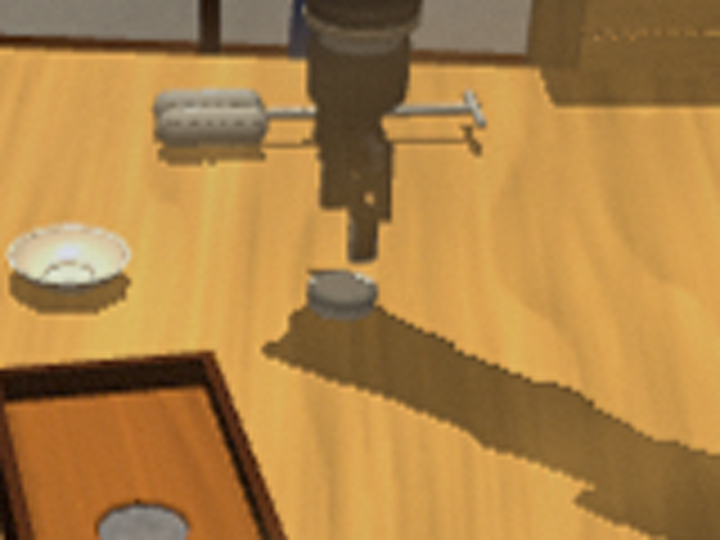

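View pics/top1.png

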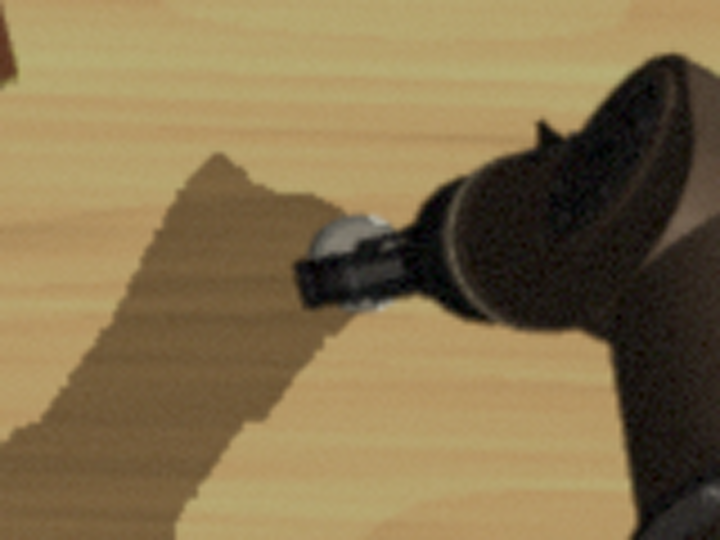

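Side view: the near fingertip is at about (380,168) and the tin at (376,175). Top view: the tin is under the fingers. I'll check fingertip height and lateral consistency by projecting the pad-back position.

```bash
python3 - <<'E'
from h import *
s=load("side1.npz");t=load("top1.npz")
p=np.array([457.9,-324,119.7]);R=goalR(284.4)
for f in (55,58,60,62,66,73):
    q=p+R@np.array([f,0,-54.]);print(f,q.round(0),(proj(s,q)).round(1),"crop",((proj(s,q)-[300,110])*4.5).round(0))
for f,y,z in ((60,-11,-57),(60,11,-57),(0,-11,-57),(0,11,-57)):
    q=p+R@np.array([f,y,z]);print("top crop",f,y,((proj(t,q)-[420,240])*4.5).round(0))
# depth of near finger in side
for (u,v) in ((380,167),(380,165),(381,166),(379,164)): print(deproj(s,u,v).round(1))
# depth finger tips in top
for cu,cv in ((305,290),(312,285),(320,290)): print("top",deproj(t,int(420+cu/4.5),int(240+cv/4.5)).round(1))
E
```

```text
55 [ 444. -272.   65.] [380.8 167.1] crop [364. 257.]
58 [ 444. -272.   62.] [380.7 167.9] crop [363. 261.]
60 [ 444. -272.   60.] [380.7 168.4] crop [363. 263.]
62 [ 444. -272.   58.] [380.7 169. ] crop [363. 265.]
66 [ 444. -272.   54.] [380.6 170. ] crop [363. 270.]
73 [ 444. -272.   47.] [380.4 171.8] crop [362. 278.]
top crop 60 -11 [297. 304.]
top crop 60 11 [286. 264.]
top crop 0 -11 [334. 300.]
top crop 0 11 [323. 259.]
[ 447.3 -270.5   65.7]
[ 447.6 -274.9   71.1]
[ 444.1 -272.8   68.5]
[ 451.4 -271.6   76.4]
top [ 439.3 -256.4  114.2]
top [ 441.5 -259.4  119.6]
top [ 438.5 -258.6  135.9]
```

>>> servo_tool(
  moves="0.012 0.0012 -0.0012 0 0 0 0;0.012 0.0012 -0.0011 0 0 0 0;0.012 0 0 0 0 0 0;0.009 0 0 0 0 0 0;0 0 0 0 0 0 0",
)

```text
clock: 2.7
eef_pos: [459.1, -322.1, 75.0]
eef_rot: [-2.295, 1.569, 2.663]
wrist_force: [-0.6, 0.2, 0.0]
finger_gap: 85.5
```

```bash
python3 d.py 459.6 -321.1 73
```

```text
t 2.7 p [ 459.1  -322.08   74.99] d mm [ 1.99  0.73 -0.83] rot [-0.0057 -0.0011  0.0012] F [-0.59  0.25  0.04] gap 85.47490257714608
```

>>> servo_tool(
  moves="0.002 0.0007 -0.0008 0 0 0 0.25;0 0 0 0 0 0 0.25;0 0 0 0 0 0 0.29;0 0 0 0 0 0 0.29;0 0 0 0 0 0 0.29",
  squeeze=20,
)

```text
clock: 3.32
eef_pos: [460.1, -321.4, 74.0]
eef_rot: [0.465, 1.571, -0.86]
wrist_force: [0.3, 1.3, -0.4]
finger_gap: 60.4
```

>>> servo_tool(
  moves="0 0 0 0 0 0 0.32;0 0 0 0 0 0 0.35;0 0 0 0 0 0 0.4;0 0 0 0 0 0 0.45;0 0 0 0 0 0 0.45",
)

```text
clock: 3.95
eef_pos: [460.1, -321.3, 74.2]
eef_rot: [0.771, 1.571, -0.554]
wrist_force: [-1.4, 0.7, 5.3]
finger_gap: 55.0
```

```bash
python3 d.py 459.6 -321.1 73
```

```text
t 3.95 p [ 460.07 -321.27   74.16] d mm [ 1.16 -0.41 -0.27] rot [-0.0056  0.0001 -0.    ] F [-1.39  0.7   5.34] gap 55.001450419419484
```

```bash
python3 - <<'E'
from station import observe, camera
import cv2,numpy as np
c=camera("side");a=c["img"][130:210,330:420,::-1]
c2=camera("top");b=c2["img"][260:340,450:540,::-1]
cv2.imwrite("pics/grip.png",np.hstack([cv2.resize(k,None,fx=4.4,fy=4.4,interpolation=cv2.INTER_CUBIC) for k in(a,b)]))
E
```

```text
(no output)
```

View pics/grip.png

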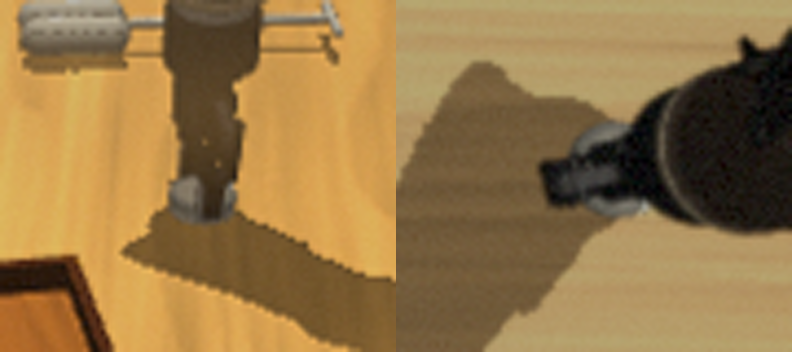

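>>> servo_tool(
  moves="-0.006 0 0 0 0 0 0.45;-0.016 0 0 0 0 0 0.45;-0.026 0 0 0 0 0 0.45;-0.034 0 0 0 0 0 0.45;-0.034 0 0 0 0 0 0.45",
)

```text
clock: 4.68
eef_pos: [460.0, -321.3, 192.0]
eef_rot: [0.788, 1.57, -0.538]
wrist_force: [0.8, -1.4, -1.0]
finger_gap: 54.9
```

>>> servo_tool(
  moves="0 0.01 -0.0128 0 0 0 0.45;0 0.02 -0.0255 0 0 0 0.45;0 0.02 -0.0255 0 0 0 0.45;0 0.02 -0.0255 0 0 0 0.45;0 0.02 -0.0255 0 0 0 0.45",
)

```text
clock: 5.3
eef_pos: [519.5, -186.2, 189.7]
eef_rot: [-2.386, 1.57, 2.573]
wrist_force: [0.5, 0.2, -0.9]
finger_gap: 54.8
```

```bash
python3 d.py 604.8 9.7 190
```

```text
t 5.3 p [ 519.55 -186.23  189.68] d mm [  -0.29  130.45 -169.23] rot [-0.005  -0.0006  0.0005] F [ 0.47  0.16 -0.86] gap 54.83674085547873
```

>>> servo_tool(
  moves="0 0.02 -0.0255 0 0 0 0.45;0 0.02 -0.0255 0 0 0 0.45;0 0.02 -0.0255 0 0 0 0.45;0 0.02 -0.0255 0 0 0 0.45;0 0.02 -0.0255 -0.004 0 0 0.45",
)

```text
clock: 5.92
eef_pos: [585.4, -38.3, 189.7]
eef_rot: [-2.11, 1.57, 2.853]
wrist_force: [0.4, -0.0, -0.8]
finger_gap: 54.8
```

>>> servo_tool(
  moves="0 0.015 -0.0205 0 0 0 0.45;0 0.01 -0.015 0 0 0 0.45;0 0.003 -0.004 0 0 0 0.45;0 0 0 0 0 0 0.45;0 0 0 0 0 0 0.45",
)

```text
clock: 6.55
eef_pos: [602.5, 3.8, 189.8]
eef_rot: [-0.729, 1.57, -2.051]
wrist_force: [0.2, -0.0, -1.2]
finger_gap: 55.3
```

```bash
python3 d.py 604.8 9.7 132; python3 - <<'E'
from station import observe, camera
import cv2,numpy as np
c=camera("side");a=c["img"][130:290,260:400,::-1]
c2=camera("top");b=c2["img"][170:330,270:450,::-1]
np.savez("side2.npz",**c);np.savez("top2.npz",**c2)
cv2.imwrite("pics/above.png",np.hstack([cv2.resize(k,None,fx=2.5,fy=2.5,interpolation=cv2.INTER_CUBIC) for k in(a,b)]))
E
```

```text
t 6.55 p [602.46   3.77 189.85] d mm [57.84  3.75 -5.21] rot [-0.0032  0.0006  0.0006] F [ 0.22 -0.02 -1.23] gap 55.25794468270473
```

View pics/above.png

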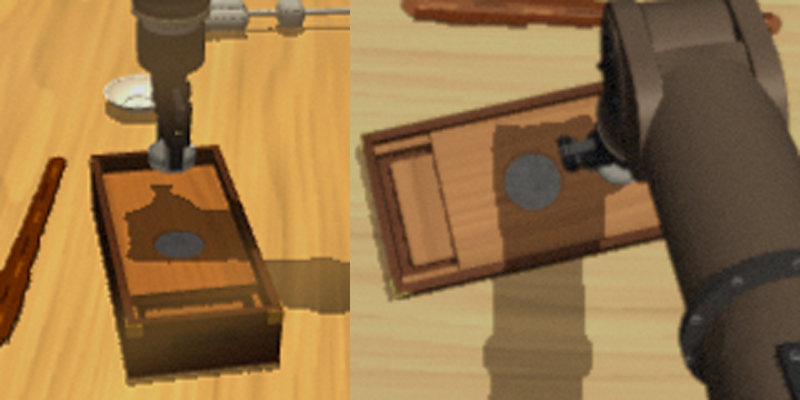

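The tin is held level above the plain end, and the recess is still visible. Next is the descent.

>>> servo_tool(
  moves="0.012 0.0018 -0.0026 0 0 0 0.45;0.015 0.0019 -0.0026 -0.003 0 0 0.45;0.015 0 0 0 0 0 0.45;0.009 0 0 0 0 0 0.45;0 0 0 0 0 0 0.45",
)

```text
clock: 7.28
eef_pos: [604.5, 10.9, 137.8]
eef_rot: [-1.682, 1.569, -3.001]
wrist_force: [-0.2, 0.4, -0.1]
finger_gap: 54.6
```

```bash
python3 d.py 604.8 9.7 132
```

```text
t 7.275 p [604.55  10.95 137.78] d mm [ 5.78 -0.06  1.27] rot [ 0.0013 -0.0002  0.0019] F [-0.17  0.43 -0.09] gap 54.64467971569725
```

>>> servo_tool(
  moves="0.0015 0 0 0 0 0 0.45;0.001 0 0 0 0 0 0.45;0.0007 0 0 0 0 0 0.45;0 0 0 0 0 0 0.45;0 0 0 0 0 0 0.45",
)

```text
clock: 7.9
eef_pos: [605.1, 11.1, 135.8]
eef_rot: [1.177, 1.571, -0.141]
wrist_force: [-0.1, 0.8, -1.2]
finger_gap: 54.7
```

>>> servo_tool(
  moves="0.0005 0 0 0 0 0 0.45;0.0005 0 0 0 0 0 0.45;0 0 0 0 0 0 0.45;0 0 0 0 0 0 0.45;0 0 0 0 0 0 0.45",
)

```text
clock: 8.52
eef_pos: [605.1, 11.1, 134.7]
eef_rot: [0.168, 1.571, -1.15]
wrist_force: [-0.4, 0.2, -0.6]
finger_gap: 54.8
```

>>> servo_tool(
  moves="0.0004 0 0 0 0 0 0.45;0.0004 0 0 0 0 0 0.45;0.0002 0 0 0 0 0 0.45;0 0 0 0 0 0 0.45;0 0 0 0 0 0 0.45",
)

```text
clock: 9.15
eef_pos: [605.1, 11.1, 133.7]
eef_rot: [0.441, 1.571, -0.877]
wrist_force: [0.6, -0.1, -0.4]
finger_gap: 55.2
```

>>> servo_tool(
  moves="0.0003 0 0 0 0 0 0.45;0.0003 0 0 0 0 0 0.45;0 0 0 0 0 0 0.45;0 0 0 0 0 0 0.45;0 0 0 0 0 0 0.45",
)

```text
clock: 9.78
eef_pos: [605.1, 11.1, 133.1]
eef_rot: [-1.006, 1.571, -2.324]
wrist_force: [-0.6, -0.4, 0.2]
finger_gap: 55.1
```

>>> servo_tool(
  moves="0.0003 0 0 0 0 0 0.45;0.0003 0 0 0 0 0 0.45;0 0 0 0 0 0 0.45;0 0 0 0 0 0 0.45;0 0 0 0 0 0 0.45",
)

```text
clock: 10.4
eef_pos: [605.1, 11.1, 132.5]
eef_rot: [-0.496, 1.571, -1.814]
wrist_force: [0.3, -0.1, -0.7]
finger_gap: 55.0
```

>>> servo_tool(
  moves="0.0003 0 0 0 0 0 0.45;0.0003 0 0 0 0 0 0.45;0 0 0 0 0 0 0.45;0 0 0 0 0 0 0.45;0 0 0 0 0 0 0.45",
)

```text
clock: 11.02
eef_pos: [605.1, 11.1, 132.2]
eef_rot: [1.217, 1.571, -0.101]
wrist_force: [-2.5, -0.1, 4.8]
finger_gap: 54.9
```

>>> servo_tool(
  moves="0 0 0 0 0 0 0.34;0 0 0 0 0 0 0.32;0 0 0 0 0 0 0.32;0 0 0 0 0 0 0.32;0 0 0 0 0 0 0.32",
)

```text
clock: 11.65
eef_pos: [605.1, 11.1, 131.9]
eef_rot: [0.256, 1.571, -1.062]
wrist_force: [-0.2, 0.4, 0.2]
finger_gap: 58.2
```

>>> servo_tool(
  moves="0.0005 0 0 0 0 0 0.32;0.0005 0 0 0 0 0 0.32;0.0005 0 0 0 0 0 0.32;0 0 0 0 0 0 0.32;0 0 0 0 0 0 0.32",
)

```text
clock: 12.28
eef_pos: [605.1, 11.1, 130.4]
eef_rot: [-0.465, 1.571, -1.783]
wrist_force: [-1.2, -0.5, 0.5]
finger_gap: 58.0
```

```bash
python3 d.py 586.1 83.3 130; python3 - <<'E'
from station import observe, camera
import cv2,numpy as np
c=camera("side");a=c["img"][150:250,280:380,::-1]
c2=camera("top");b=c2["img"][200:300,300:400,::-1]
np.savez("side3.npz",**c);np.savez("top3.npz",**c2)
cv2.imwrite("pics/set.png",np.hstack([cv2.resize(k,None,fx=4,fy=4,interpolation=cv2.INTER_CUBIC) for k in(a,b)]))
E
```

```text
t 12.275 p [605.08  11.07 130.41] d mm [  0.41  -0.31 -74.68] rot [0.0014 0.     0.    ] F [-1.19 -0.51  0.54] gap 57.9581182058928
```

View pics/set.png

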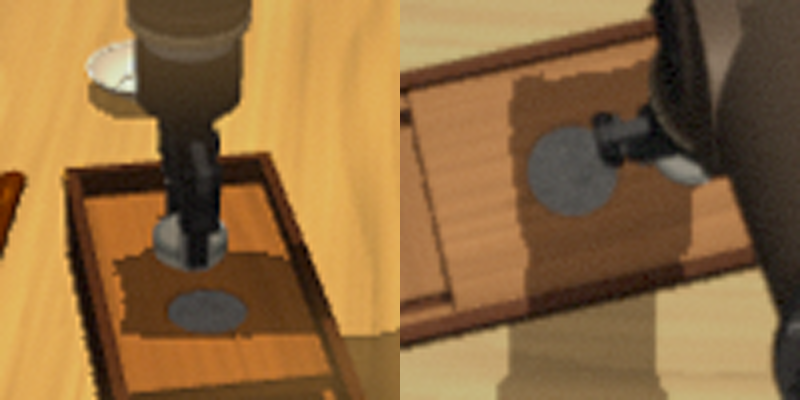

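```bash
python3 - <<'E'
from h import *
s=load("side3.npz")
hsv=cv2.cvtColor(s["img"],cv2.COLOR_RGB2HSV);g=s["img"].astype(int)
for v in range(204,217): print(v,hsv[v,315:341,1])
c=np.array([589.4,69.8]);a=np.radians(104.4);ex=np.array([np.cos(a),np.sin(a)]);ey=np.array([-ex[1],ex[0]])
tcp=np.array([605.1,11.1]);print("tcp box",(tcp-c)@ex,(tcp-c)@ey)
for u0 in (318.,337.):
  for v in (208,211): p=ray(s,u0,v,70);print(u0,v,p.round(1),"rel",(p[:2]-tcp)@ex,(p[:2]-tcp)@ey)
for sg in(1,-1):
    q=np.append(tcp+sg*28*ey,70);print("expected edge",sg,proj(s,q))
E
```

```text
204 [196 197 195 198 191 130  58  35  37  40  23  38  22  12  12  38  19  20
  15  76 186 194 201 192 195 195]
205 [191 194 200 190 154  49  35  42  47  39  19  46  71  38  28  18  18  36
  81  17 108 178 200 195 200 197]
206 [197 195 204 164  53  30  43  40  49  43  54  49  12  36  35  36   9  57
  21  35  16 144 194 197 202 192]
207 [196 198 199 108  32  41  42  44  48  46  30  18  57  47  44  64  51  32
  43  28  25 103 188 197 195 194]
208 [197 196 202  84  31  47  45  47  52  48  46  44  24  60  38  36  58  30
  46  46  23  74 181 196 192 195]
209 [195 193 203  95  22  41  46  47  46  45  34  32  20 142  51  82   9  38
  43  43  28  70 188 195 197 195]
210 [196 201 201 112  21  32  45  46  47  49  37  19  32  16   0  77  26  40
  39  38  25  81 195 200 193 191]
211 [196 194 201 134  41  30  33  38  44  46  29  34  49 112  46  23  33  30
  36  33  24  93 193 197 201 191]
212 [194 193 192 110  40  28  32  29  30  38  33  34  12  38  31  78  20  34
  34  34  24 122 197 199 202 196]
213 [199 193 186 151  55  33  37  34  31  37  31  32  47  61  13  22  47  29
  34  28  46 149 190 188 192 190]
214 [189 183 200 207  75  50  43  39  30  30  31  32  23  43  12 102  17  35
  36  50  90 175 199 191 206 207]
215 [208 189 197 193 196 110  65  51  40  38  29  34   0  17  33  77  19  31
  50  98 169 188 195 189 186 197]
216 [187 197 194 189 202 197 149 110  68  61  44  29  20  29  22   7  17  52
 121 189 205 187 194 198 200 204]
tcp box -60.76026278673887 -0.6086592531425736
318.0 208 [631.   12.5  70. ] rel -5.120872109229821 -25.4374540951679
318.0 211 [629.4  28.6  70. ] rel 10.960387024520726 -27.854637964942704
337.0 208 [574.9   7.3  70. ] rel 3.793873121114631 30.211764229893795
337.0 211 [573.7  23.5  70. ] rel 19.796003985514936 27.28551650075666
expected edge 1 [336.03818475 207.3804258 ]
expected edge -1 [317.40034619 209.00149975]
```

>>> servo_tool(
  moves="0 0 -0.002 0 0 0 0.32;0 0 -0.003 0 0 0 0.32;0 0 -0.004 0 0 0 0.32;0 0 -0.004 0 0 0 0.32;0 0 -0.004 0 0 0 0.32",
)

```text
clock: 13.0
eef_pos: [600.8, 27.9, 130.4]
eef_rot: [0.463, 1.571, -0.855]
wrist_force: [0.0, -0.8, -1.0]
finger_gap: 57.9
```

>>> servo_tool(
  moves="0 0 -0.004 0 0 0 0.32;0 0 -0.004 0 0 0 0.32;0 0 -0.004 0 0 0 0.32;0 0 -0.004 0 0 0 0.32;0 0 -0.004 0 0 0 0.32",
)

```text
clock: 13.62
eef_pos: [595.8, 47.1, 130.4]
eef_rot: [0.055, 1.571, -1.263]
wrist_force: [0.7, -0.3, 0.3]
finger_gap: 58.1
```

```bash
python3 d.py 586.1 83.3 130.4
```

```text
t 13.625 p [595.77  47.13 130.42] d mm [ 1.000e-02 -3.200e-01 -3.744e+01] rot [ 0.0013  0.     -0.    ] F [ 0.75 -0.31  0.35] gap 58.13717404750846
```

>>> servo_tool(
  moves="0 0 -0.004 0 0 0 0.32;0 0 -0.004 0 0 0 0.32;0 0 -0.004 0 0 0 0.32;0 0 -0.004 0 0 0 0.32;0 0 -0.003 0 0 0 0.32",
)

```text
clock: 14.25
eef_pos: [591.0, 65.6, 130.4]
eef_rot: [-0.073, 1.571, -1.391]
wrist_force: [-0.7, -0.3, 1.2]
finger_gap: 58.3
```

>>> servo_tool(
  moves="0 0 -0.002 0 0 0 0.32;0 0 -0.002 0 0 0 0.32;0 0 -0.002 0 0 0 0.32;0 0 -0.001 0 0 0 0.32;0 0 0 0 0 0 0.32",
)

```text
clock: 14.88
eef_pos: [589.3, 72.2, 130.4]
eef_rot: [-2.351, 1.571, 2.614]
wrist_force: [-0.3, 0.8, -0.7]
finger_gap: 58.1
```

```bash
python3 d.py 586.1 83.3 130.4; python3 - <<'E'
from station import observe, camera
import cv2,numpy as np
c=camera("side");a=c["img"][150:250,280:380,::-1]
np.savez("side4.npz",**c)
cv2.imwrite("pics/slide1.png",cv2.resize(a,None,fx=6,fy=6,interpolation=cv2.INTER_CUBIC))
E
```

```text
t 14.875 p [589.26  72.2  130.37] d mm [ -0.03  -0.28 -11.54] rot [ 0.0015 -0.0001  0.0001] F [-0.32  0.83 -0.71] gap 58.05149010464077
```

View pics/slide1.png

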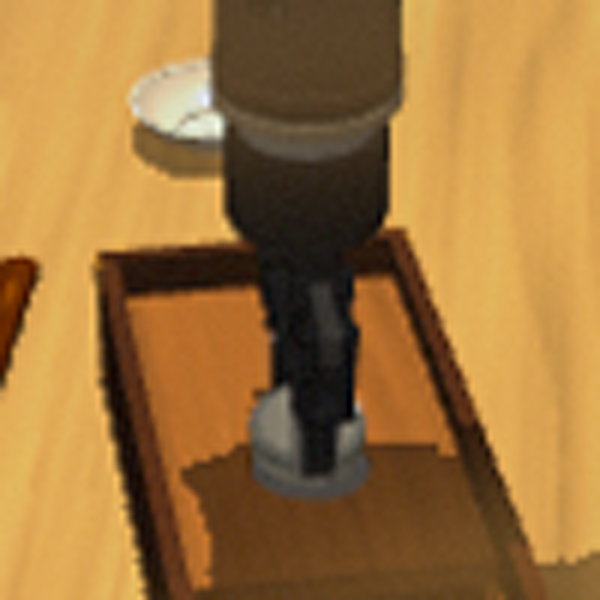

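The tin is still on the board and moving with the cage; its front edge is at about crop (310,490). From here I go slowly.

>>> servo_tool(
  moves="0 0 -0.001 0 0 0 0.32;0 0 -0.001 0 0 0 0.32;0 0 -0.001 0 0 0 0.32;0 0 -0.001 0 0 0 0.32;0 0 -0.0005 0 0 0 0.32",
)

```text
clock: 15.55
eef_pos: [588.2, 76.6, 130.4]
eef_rot: [-1.684, 1.571, -3.002]
wrist_force: [0.2, -0.8, -0.0]
finger_gap: 58.1
```

>>> servo_tool(
  moves="0 0 -0.0005 0 0 0 0.32;0 0 -0.0005 0 0 0 0.32;0 0 -0.0005 0 0 0 0.32;0 0 -0.0005 0 0 0 0.32;0 0 -0.0005 0 0 0 0.32",
)

```text
clock: 16.18
eef_pos: [587.6, 78.9, 130.4]
eef_rot: [-0.204, 1.571, -1.522]
wrist_force: [-0.8, -0.6, -0.3]
finger_gap: 57.9
```

>>> servo_tool(
  moves="0 0 -0.0005 0 0 0 0.32;0 0 -0.0005 0 0 0 0.32;0 0 -0.0005 0 0 0 0.32;0 0 -0.0005 0 0 0 0.32;0 0 0 0 0 0 0.32",
)

```text
clock: 16.8
eef_pos: [587.1, 80.9, 130.4]
eef_rot: [0.827, 1.571, -0.491]
wrist_force: [0.1, -0.1, -0.1]
finger_gap: 58.0
```

>>> servo_tool(
  moves="0 0 -0.0005 0 0 0 0.32;0 0 -0.0005 0 0 0 0.32;0 0 -0.0005 0 0 0 0.32;0 0 0 0 0 0 0.32;0 0 0 0 0 0 0.32",
)

```text
clock: 17.42
eef_pos: [586.7, 82.2, 130.4]
eef_rot: [-0.261, 1.571, -1.579]
wrist_force: [-0.3, 0.3, 0.3]
finger_gap: 58.3
```

```bash
python3 d.py 586.1 83.3 130.4
```

```text
t 17.425 p [586.69  82.25 130.41] d mm [ 0.01 -0.31 -1.17] rot [0.0014 0.     0.    ] F [-0.25  0.28  0.25] gap 58.27401527464104
```

Now I'll step while watching the y force and the side picture.

>>> servo_tool(
  moves="0 0 -0.0005 0 0 0 0.32;0 0 -0.0005 0 0 0 0.32;0 0 -0.0005 0 0 0 0.32;0 0 0 0 0 0 0.32;0 0 0 0 0 0 0.32",
)

```text
clock: 18.05
eef_pos: [586.3, 83.7, 130.4]
eef_rot: [0.547, 1.571, -0.771]
wrist_force: [0.0, -0.3, -0.3]
finger_gap: 57.8
```

```bash
cat > look.py <<'E'
import sys;from h import *
from station import camera
c=camera("side");np.savez(f"side_{sys.argv[1]}.npz",**c);d=dict(np.load("side3.npz"))
a=c["img"][190:250,300:360,::-1]
cv2.imwrite(f"pics/{sys.argv[1]}.png",cv2.resize(a,None,fx=9,fy=9,interpolation=cv2.INTER_CUBIC))
# heights of grey top pts
hsv=cv2.cvtColor(c["img"],cv2.COLOR_RGB2HSV)
v,u=np.mgrid[195:245,305:355];z=c["depth"][v,u]
P=(np.stack([(u-c["cx"])/c["fx"]*z,(v-c["cy"])/c["fy"]*z,z,np.ones_like(z)],-1)@c["T"].T)[...,:3]
g=(hsv[v,u,1]<60)&(hsv[v,u,2]>80)&(z>0)
q=P[g];print(len(q),"z pct",np.percentile(q[:,2],[5,25,50,75,90]).round(1),"mean xy",q[:,:2].mean(0).round(1))
E
python3 look.py s5
```

```text
102 z pct [55.2 65.6 68.6 69.7 75.3] mean xy [590.7  95.8]
```

View pics/s5.png

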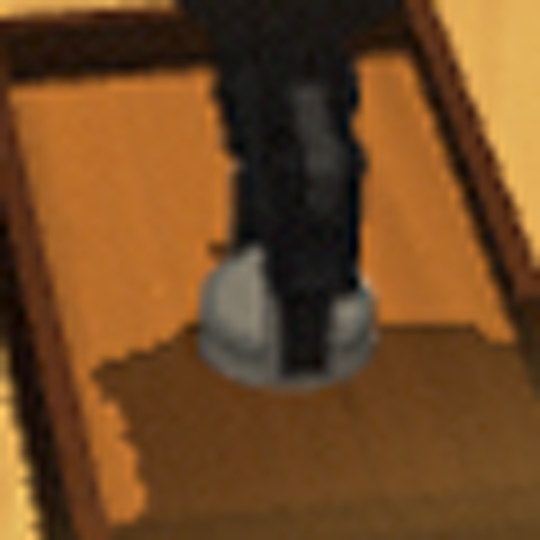

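```bash
python3 - <<'E'
from h import *
for n in ("side3","side4","side_s5"):
    c=load(n+".npz");hsv=cv2.cvtColor(c["img"],cv2.COLOR_RGB2HSV)
    v,u=np.mgrid[195:226 if n=="side3" else 245,305:355];z=c["depth"][v,u]
    P=(np.stack([(u-c["cx"])/c["fx"]*z,(v-c["cy"])/c["fy"]*z,z,np.ones_like(z)],-1)@c["T"].T)[...,:3]
    g=(hsv[v,u,1]<60)&(hsv[v,u,2]>80)&(z>0);q=P[g]
    top=g&(hsv[v,u,2]>130);print(n,len(q),np.percentile(q[:,2],[5,25,50,75,90]).round(1),"bright",top.sum(),np.median(P[top][:,2]) if top.any() else 0)
    w=np.where((hsv[v,u,1]<90)&(hsv[v,u,2]>60)); print(" rows",195+w[0].min(),195+w[0].max(),"cols",305+w[1].min(),305+w[1].max())
E
```

```text
side3 79 [62.6 69.5 70.9 72.3 73.5] bright 6 71.04578779000803
 rows 195 225 cols 318 339
side4 115 [54.5 67.2 70.2 73.2 81. ] bright 24 70.96755103376103
 rows 199 232 cols 322 341
side_s5 102 [55.2 65.6 68.6 69.7 75.3] bright 18 69.04444180855893
 rows 200 232 cols 322 341
```

>>> servo_tool(
  moves="0 0 -0.0005 0 0 0 0.32;0 0 -0.0005 0 0 0 0.32;0 0 0 0 0 0 0.32;0 0 0 0 0 0 0.32;0 0 0 0 0 0 0.32",
)

```text
clock: 18.73
eef_pos: [586.1, 84.7, 130.4]
eef_rot: [-0.959, 1.571, -2.277]
wrist_force: [-0.8, 0.1, 0.1]
finger_gap: 58.1
```

>>> servo_tool(
  moves="0 0 -0.0005 0 0 0 0.32;0 0 -0.0005 0 0 0 0.32;0 0 0 0 0 0 0.32;0 0 0 0 0 0 0.32;0 0 0 0 0 0 0.32",
)

```text
clock: 19.35
eef_pos: [585.9, 85.6, 130.4]
eef_rot: [1.175, 1.571, -0.143]
wrist_force: [0.4, -0.1, 0.2]
finger_gap: 57.9
```

```bash
python3 look.py s6; python3 d.py 586.1 83.3 130.4
```

```text
96 z pct [56.3 64.8 66.2 68.2 82.3] mean xy [589.9  96.9]
t 19.4 p [585.84  85.6  130.41] d mm [ 0.01 -0.32  2.29] rot [0.0013 0.0001 0.    ] F [-0.06  0.43 -0.86] gap 58.03851367820016
```

View pics/s6.png

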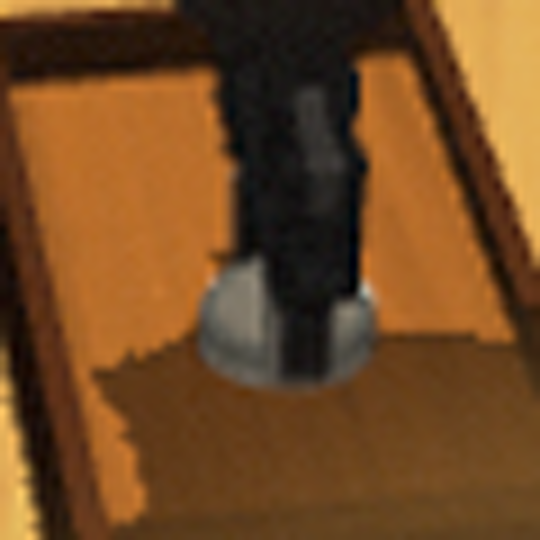

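The side view suggests it dropped: the finger advanced, the tin front edge stayed at crop row 385, and its top lowered by about 10 crop px. I'll push gently a little further to feel the stop.

>>> servo_tool(
  moves="0 0 -0.0004 0 0 0 0.32;0 0 -0.0003 0 0 0 0.32;0 0 0 0 0 0 0.32;0 0 0 0 0 0 0.32;0 0 0 0 0 0 0.32",
)

```text
clock: 20.02
eef_pos: [585.6, 86.3, 130.4]
eef_rot: [-1.425, 1.571, -2.743]
wrist_force: [-0.4, -0.5, -1.0]
finger_gap: 58.2
```

>>> servo_tool(
  moves="0 0 -0.0003 0 0 0 0.32;0 0 -0.0003 0 0 0 0.32;0 0 0 0 0 0 0.32;0 0 0 0 0 0 0.32;0 0 0 0 0 0 0.32",
)

```text
clock: 20.65
eef_pos: [585.5, 86.8, 130.4]
eef_rot: [-0.042, 1.571, -1.36]
wrist_force: [0.8, -1.3, 0.1]
finger_gap: 57.9
```

>>> servo_tool(
  moves="0 0 -0.0003 0 0 0 0.32;0 0 -0.0002 0 0 0 0.32;0 0 0 0 0 0 0.32;0 0 0 0 0 0 0.32;0 0 0 0 0 0 0.32",
)

```text
clock: 21.28
eef_pos: [585.5, 87.0, 130.4]
eef_rot: [0.174, 1.57, -1.144]
wrist_force: [1.1, -4.0, 1.2]
finger_gap: 57.9
```

```bash
python3 look.py s7; python3 d.py 586.1 83.3 130.4
```

```text
88 z pct [57.3 64.7 66.5 67.8 76.1] mean xy [591.8  96.8]
t 21.325 p [585.52  87.01 130.46] d mm [ 0.06 -0.36  3.73] rot [ 0.001   0.0004 -0.0001] F [ 2.17 -4.77  0.58] gap 57.82934448541587
```

View pics/s7.png

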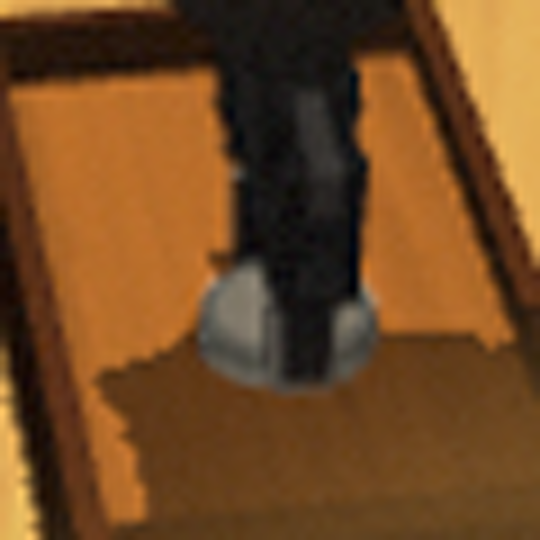

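Force along the slide rose to −4.8 N with the tin stationary, so it is blocked by the recess wall. Next I back off to centre, open, and lift.

>>> servo_tool(
  moves="0 0 0.001 0 0 0 0.32;0 0 0.001 0 0 0 0.31;0 0 0 0 0 0 0.28;0 0 0 0 0 0 0.22;0 0 0 0 0 0 0.16",
)

```text
clock: 21.95
eef_pos: [585.8, 85.6, 130.4]
eef_rot: [-3.068, 1.571, 1.898]
wrist_force: [-0.2, 0.2, -0.6]
finger_gap: 71.7
```

>>> servo_tool(
  moves="0 0 0 0 0 0 0.16;-0.004 0 0 0 0 0 0.16;-0.012 0 0 0 0 0 0.16;-0.025 0 0 0 0 0 0.16;-0.03 0 0 0 0 0 0.16",
)

```text
clock: 22.58
eef_pos: [585.7, 85.4, 202.7]
eef_rot: [-1.66, 1.57, -2.978]
wrist_force: [0.3, 0.7, -0.2]
finger_gap: 71.7
```

>>> servo_tool(
  moves="-0.03 -0.01 0.01 0 0 0 0.16;-0.02 -0.03 0.03 0 0 0 0.16;0 -0.04 0.04 0 0 0 0.16;0 -0.04 0.04 0 0 0 0.16;0 -0.04 0.04 0 0 0 0.16",
)

```text
clock: 23.2
eef_pos: [470.1, -110.9, 252.5]
eef_rot: [1.121, 1.569, -0.197]
wrist_force: [-0.3, -0.3, -1.2]
finger_gap: 72.0
```

>>> servo_tool(
  moves="0 -0.03 0.04 0 0 0 0.16;0 -0.02 0.03 0 0 0 0.16;0 -0.01 0.02 0 0 0 0.16;0 0 0 0 0 0 0.16;0 0 0 0 0 0 0.16",
)

```text
clock: 23.82
eef_pos: [435.7, -210.8, 251.9]
eef_rot: [1.63, 1.57, 0.312]
wrist_force: [-0.1, -0.5, 0.3]
finger_gap: 71.9
```

```bash
python3 - <<'E'
from h import *
from station import camera
im=[]
for n,(y,x) in (("side",(180,280)),("top",(180,268))):
    c=camera(n);np.savez(n+"9.npz",**c);im.append(cv2.resize(c["img"][y:y+110,x:x+110,::-1],None,fx=3.6,fy=3.6,interpolation=cv2.INTER_CUBIC))
    hsv=cv2.cvtColor(c["img"],cv2.COLOR_RGB2HSV)
    k=(hsv[...,1]<80).astype(np.uint8);lab,r=(n,(328,222,362,258)) if n=="top" else (n,(312,210,350,240))
    m=np.zeros_like(k);m[r[1]:r[3],r[0]:r[2]]=k[r[1]:r[3],r[0]:r[2]]
    cs,_=cv2.findContours(m,cv2.RETR_EXTERNAL,cv2.CHAIN_APPROX_NONE);q=max(cs,key=cv2.contourArea);e=cv2.fitEllipse(q)
    print(n,np.round(e[0],1),np.round(e[1],1),ray(c,*e[0],69).round(1))
    mm=cv2.erode(cv2.drawContours(np.zeros_like(k),[q],-1,1,-1),np.ones((3,3)))
    v,u=np.where(mm>0);P=np.array([deproj(c,a,b) for a,b in zip(u,v) if c["depth"][b,a]>0])
    A=np.c_[P[:,:2]-P[:,:2].mean(0),np.ones(len(P))];co=np.linalg.lstsq(A,P[:,2],rcond=None)[0]
    print(" z med",np.median(P[:,2]).round(2),"plane slope",co.round(3),len(P))
cv2.imwrite("pics/end.png",np.hstack(im))
E
```

```text
side [331.4 225.3] [13.  19.4] [584.3  96.9  69. ]
 z med 66.3 plane slope [ 2.0000e-03 -4.1000e-02  6.6198e+01] 154
top [342.7 241.8] [22.1 22.3] [585.1  83.7  69. ]
 z med 70.17 plane slope [2.4000e-02 3.0000e-03 7.0099e+01] 329
```

View pics/end.png

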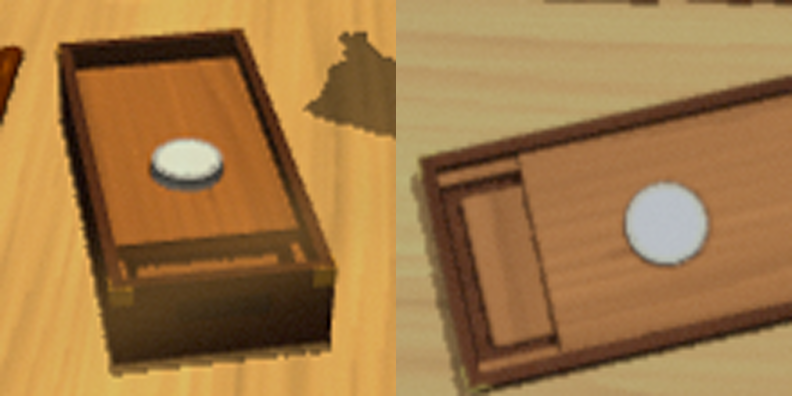

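The tin sits concentric in the recess. No felt shows beyond it, its top is at about 69–70 mm, and it is level. I'm handing the job in.

```bash
python3 -c "
from station import ctrl,observe
print(observe()['joint_velocities'].__repr__()); print(ctrl.sign_off())"
```

```text
array([-0.00100065,  0.00263244,  0.00358021,  0.00106867,  0.00157932,
       -0.00097984,  0.00242211])
the job is handed in; nothing more can be done
None
```

The tin is seated flat in its recess, and I handed the job in at about 24 s, within the 66 s limit.

- **What I did:** I gripped the tin at 20 N and set it down on the plain end at box x ≈ −61 mm, with about 5 N of contact. I then opened the jaws to a loose cage and pushed the tin along the middle line with the rear finger. At about 75 mm of travel it dropped. Pushing about 1.5 mm further met a firm stop at about 5 N. After that I backed off, opened the jaws, lifted and moved clear.
- **Seating:** The tin's centre is at about (585, 84) mm against a recess measured at (586, 83). No felt shows around it.
- **Height:** The top camera put the tin's top at 70.2 mm and the side camera at 66.3 mm, against 69 mm if seated and 74 mm if still on the board. The side figure probably also took in part of the tin's wall. The slope fitted in each view was 2.4 to 4 %, which is within depth noise.
- **Drop:** The wrist force was too noisy to show the drop itself. I took it from the side picture and the firm stop.
- **Not checked:** The arm's path stayed well away from the shoe trees, the shoehorn and the dish, but I did not re-measure them at the end.

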